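# Turn the top leaf of the recipe stand

### The arm

A 6-joint arm with a two-finger parallel gripper is mounted at the origin on a cart in front of the work surface, level with it; the furniture and walls round the work are solid. World frame = base frame: x ahead of the robot, y to its left, z up, the work surface at z = 0. Lengths are in m, angles in degrees, forces in N, time in s.
With the tool pointing down it reaches from about 0.4 to 0.825 m from the base axis. Payload 7 kg.
Tool frame: the origin (TCP) lies midway between the tips of the shut fingers; the grasp point (between the pads) lies 19 mm behind it; z points along the fingers, y is the line along which they close (so a half turn about z gives the same grasp; the last joint's range is limited). The gripper opens to 88 mm and grips with 3 to 60 N. Pads are 19 mm wide; open, the fingers measure 130 mm over their backs; the gripper's body (78 mm by 193 mm) begins 47 mm behind the grasp point.
Start: joints at [-60.556, 20.546, 0.682, 0, -70.136, -16.507], TCP at [0.151, -0.658, 0.189] pointing down, gripper open.
Joint ranges: [-176.03, 176.03], [-82.01, 121.73], [-58.28, 71.71], [-173.87, 95.51], [-174.79, -0.11], [-173.66, 173.66]. Speed limits (degrees/s): [136.94, 136.94, 172.46, 180, 180, 180].

### API

Orientations are given as a 3x3 rotation matrix whose columns are the frame's x, y, z axes.
In Python, from rig import robot gives the robot as it stands. Calls block until the motion is done:
- robot.goto(position, orientation): joint-space move of the TCP to a pose.
- robot.servo_line(position, ori=None, speed=0.15): straight line of the TCP; ori=None keeps the orientation; speed is the mean speed in m/s.
- robot.movej(angles): joint-space move.
- robot.move_gripper(opening): opening from 0.0 (shut) to 1.0 (fully open); the grip force is fixed at half the most; returns when the fingers have stopped.
- robot.dwell(seconds).
- robot.ik(position, orientation): joint angles nearest the present ones, or None.
- robot.grab_frame(name): name is "side" or "top" or "wrist"; returns (picture, depth): 480x640x3 uint8, red, green, blue; 480x640 float32, m along the optical axis (not along the pixel's ray), 0 where there is no reading.
- robot.camera_info(name): a dict with "vfov" (degrees; the focal length in pixels is half the picture's height over the tangent of half this angle, whatever the lens; pixels are square), "cx", "cy" (the principal point, pixels), "k1" (the pictures are not rectified: a ray, as slopes to the right and down, at radius r is drawn at 1 + k1 r^2 times it, then the intrinsics apply), "view" (4x4, takes a point from world to camera coordinates); the wrist camera has in their place "T_tool_cam" (4x4, takes a point from camera to tool coordinates, whose origin is the TCP and whose axes are the flange's). Camera axes: x right, y down, z forward; pixel columns grow to the right and rows downward; lengths in m; the calibration is good to about 2 mm. A picture is of the moment at which its call begins: read the wrist's pose just before it. camera_info takes no time and is no camera call.
A pose or a line that the arm cannot do raises robot.Unreachable and nothing moves.
- robot.job_done(): hands the job in; it is judged then, once.
Readings, each from a call of its own:
- robot.read_t(): time.
- robot.read_qpos(): joint angles.
- robot.read_qvel(): joint speeds.
- robot.read_effort(): joint torques, N m.
- robot.read_position(): TCP position.
- robot.read_tcp_rot(): TCP orientation.
- robot.read_force(): force on the tool from outside, world axes, zero at the start.
- robot.read_ft_torque(): the same for the moment, N m.
- robot.read_grip_width(): opening from 0.0 (shut) to 1.0 (fully open).
- robot.read_finger_force(): force on a finger pad.
Only numpy, scipy, OpenCV 4.12 (cv2) and the standard library are available. Lean on these libraries where they do the work, as an engineer would, in place of code of your own. Each camera call takes 0.05 s, during which the arm holds its last target. There are 200 camera calls.

### The job

Turn the top leaf of the recipe stand over its spine, from the right wing to the left, and press it down flat on the left wing. Only push it, with the fingertips or the outside of the fingers: never take the leaf between the fingers, leave the leaf below it lying on the right wing, and do not shift, tip or lift the stand or disturb the other things on the worktop. Finish with the hand clear.

Things in the scene. Friction and masses are not known exactly. Their poses are not given: they have to be found in the camera images.
- recipe_stand: loose wooden stand (about 2 kg) of a flip-over recipe book, 194 mm along the spine, 236 mm across: a shallow V whose two wings slope up by 15 degrees (0.262 rad) from the spine to edges 114 mm from it. Origin under its middle on the worktop; x runs along the spine, away from the robot at yaw 0; y points to the left wing. Two equal leaves hinged on the spine both start on the right wing (-y)
- spine (a point): middle of the spine, on the hinge axis of both leaves, 34 mm above the worktop; the axis runs along the stand's x. Each leaf is a rigid white printed card, 4 mm thick, 168 mm along the spine, reaching 130 mm from it, with one index tab, 45 mm wide, reaching 155 mm from the axis: it overhangs the wing, with free space below down to the worktop
- top_leaf_tab (a point): middle of the outer edge of the tab of the TOP leaf, 155 mm from the hinge axis and 42 mm to the far (+x) side of the spine's middle. The leaf's mid-plane passes through the hinge axis. The point turns with the leaf: x along the spine as the stand's x, y from the tab towards the spine, z square to the leaf (up, at the start)
- under_leaf_tab (a point): middle of the outer edge of the tab of the leaf lying UNDER the top one, 5 mm lower; this tab sits 42 mm to the near (-x) side of the spine's middle
- top_leaf (a joint): angle of the top leaf about the spine: 0 = flat on the right wing, 1.31 = upright, 2.618 = flat on the left wing (stop). Its slope over the horizontal on the right is the value + 0.262. Starts between 0 and 0.2. The hinge is stiff (0.11 N m): the leaf stays at the angle where it is left; about 1 to 1.5 N at the tab turns it
- under_leaf (a joint): angle of the under leaf in the same sense; 0 = flat on the right wing, where it starts; as stiff
- egg_timer: red wind-up kitchen timer, 65 mm across, 52 mm high; loose, origin under its middle, to be left alone
- mill_2: salt shaker with grey cap, 44 mm across, 90 mm high; loose, origin under its middle, to be left alone
- glass_1: clear drinking glass, 81 mm across, 93 mm high; loose, origin under its middle, to be left alone
- spice_jar_1: spice jar with dark cap, 41 mm across, 105 mm high; loose, origin under its middle, to be left alone
- bowl_1: green bowl, 120 mm across, 61 mm high; loose, origin under its middle, to be left alone
- peeler_1: blue vegetable peeler lying flat, 170x25x18 mm, long side along its x; loose, origin under its middle, to be left alone

How it is judged (in metres and radians):
On the way, in this order (a step that is already met when the one before it is completed fails the run):
1. the top leaf is raised past upright (value of joint top_leaf above 1.4 rad), for 0.1 s.
2. the top leaf is pressed flat on the left wing (value of joint top_leaf above 2.53 rad), for 0.2 s.
At the end, for the whole second after the job is handed in: The top leaf lies still on the left wing within 0.088 rad (about 13 mm at the tab) of its stop, the under leaf lies on the right wing within 0.1 rad, and the stand stands level, still, and within 30 mm of where it was (value of joint top_leaf above 2.53 rad and velocity of joint top_leaf below 0.05 rad/s and value of joint under_leaf below 0.1 rad and distance of recipe_stand from where it was at the start of the episode below 0.03 m and angle between recipe_stand's own z axis and vertical below 0.05 rad and linear speed of recipe_stand below 0.01 m/s); the robot touches nothing.
It fails at once if the top leaf is taken between the fingers (z of the grasp point in the frame of top_leaf_tab between -0.004 and 0.004 m and y of the grasp point in the frame of top_leaf_tab between -0.005 and 0.15 m and x of the grasp point in the frame of top_leaf_tab between -0.13 and 0.05 m).
It fails at once if the under leaf is turned along (value of joint under_leaf above 0.3 rad).
It fails at once if the stand is shifted, tipped or lifted (distance of recipe_stand from where it was at the start of the episode above 0.035 m or angle between recipe_stand's own z axis and vertical above 0.12 rad or height (world z) of recipe_stand above 0.012 m).
It fails at once if another thing is disturbed (distance of any of egg_timer, mill_2, glass_1, spice_jar_1, bowl_1, peeler_1 from where it was at the start of the episode above 0.03 m).
It also fails if it takes over 48 s, if anything falls off the work surface, if the arm or the gripper's body presses on something with over 40 N, if the wrist force passes 120 N, or if a joint passes its speed limit or range.

## Working session

There is one attempt and no reset: what is moved stays moved. The work goes in short steps, each a Python script; the robot and the scene stay as the last script left them, time stands still between calls to the robot, and variables do not carry over. Pictures are saved under pics/ and viewed, at most 10 in all, crops included, and the job is handed in when it is done.

```bash
ls; mkdir -p pics
cat > h.py <<'E'
import numpy as np, cv2
from rig import robot
def world(name,u,v,d,info,T=None):
    f=240/np.tan(np.radians(info['vfov']/2))
    xd,yd=(u-info['cx'])/f,(v-info['cy'])/f
    x,y=xd,yd
    for _ in range(20):
        s=1+info['k1']*(x*x+y*y); x,y=xd/s,yd/s
    p=np.stack([x*d,y*d,d*np.ones_like(x),np.ones_like(x)],-1)
    M=np.linalg.inv(np.array(info['view'])) if T is None else T@np.array(info['T_tool_cam'])
    return (p@M.T)[...,:3]
def cloud(name):
    T=None
    if name=='wrist':
        T=np.eye(4);T[:3,:3]=robot.read_tcp_rot();T[:3,3]=robot.read_position()
    im,d=robot.grab_frame(name)
    v,u=np.mgrid[0:480,0:640].astype(float)
    return im,d,world(name,u,v,d.astype(float),robot.camera_info(name),T)
E
python3 - <<'E'
from h import *
for n in('top','side'):
    im,d,P=cloud(n); cv2.imwrite(f'pics/{n}0.png',im[...,::-1]); np.savez(f'{n}0.npz',im=im,d=d,P=P)
    print(n,robot.camera_info(n))
print(robot.read_t(),robot.read_tcp_rot())
E
```

```text
pics
top {'vfov': 53.22827338745726, 'cx': 325.5848047242039, 'cy': 243.0219018798762, 'k1': -0.041595335041233236, 'view': array([[-0.31097624, -0.95039054,  0.00718274,  0.15553326],
       [-0.90024554,  0.29212851, -0.32282951,  0.51150274],
       [ 0.30471584, -0.10685853, -0.94642988,  1.324012  ],
       [ 0.        ,  0.        ,  0.        ,  1.        ]])}
side {'vfov': 56.321012325737904, 'cx': 319.1859576187111, 'cy': 232.38415590804968, 'k1': 0.034968915854227685, 'view': array([[ 0.92043579,  0.39076683, -0.00996174, -0.48976853],
       [ 0.16642906, -0.4148217 , -0.89455258, -0.04317699],
       [-0.35369382,  0.82172029, -0.4468517 ,  1.49886274],
       [ 0.        ,  0.        ,  0.        ,  1.        ]])}
0.1 [[-9.74640313e-01 -2.23776804e-01 -4.48940625e-04]
 [-2.23777217e-01  9.74639345e-01  1.38013939e-03]
 [ 1.28712015e-04  1.44560217e-03 -9.99998947e-01]]
```

View pics/top0.png

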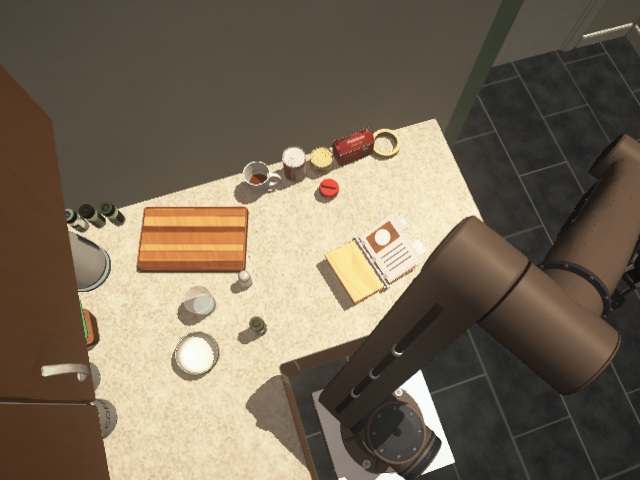

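View pics/side0.png

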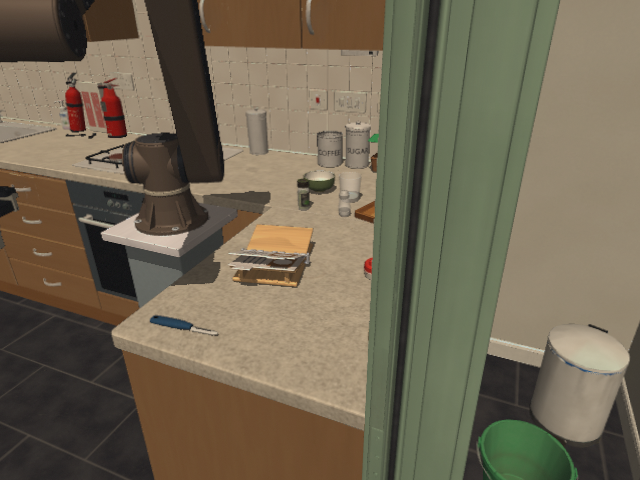

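The top view shows the stand with its orange left wing around (355,270) and its white leaf around (390,245). The tabs are near (402,222) and (417,247). The side view shows the peeler at (185,326), well to the right of the stand, and a green post in front of the camera.

Run:
```python
from h import *
z=np.load('top0.npz');im=z['im'][200:320,310:450]
cv2.imwrite('pics/topc.png',cv2.resize(im[...,::-1],None,fx=5.7,fy=5,interpolation=cv2.INTER_CUBIC))
P=z['P']
for u,v in [(355,270),(340,265),(375,285),(390,245),(400,260),(402,222),(417,247),(330,188),(245,280),(258,325)]: print(u,v,P[v,u].round(3))
s=np.load('side0.npz');P=s['P']
for u,v in [(235,265),(308,258),(230,262),(280,240),(265,275),(185,326),(400,300),(370,400)]: print('s',u,v,P[v,u].round(3))
im=s['im'][210:300,215:325]
cv2.imwrite('pics/sidec.png',cv2.resize(im[...,::-1],None,fx=6.5,fy=6.5,interpolation=cv2.INTER_CUBIC))
```

```text
355 270 [ 0.44  -0.072  0.044]
340 265 [ 0.467 -0.034  0.051]
375 285 [ 0.379 -0.114  0.039]
390 245 [ 0.473 -0.192  0.074]
400 260 [ 0.422 -0.205  0.067]
402 222 [ 0.524 -0.246  0.094]
417 247 [ 0.445 -0.269  0.063]
330 188 [ 0.718 -0.086  0.043]
245 280 [0.5   0.244 0.081]
258 325 [0.359 0.241 0.108]
s 235 265 [ 0.42  -0.264  0.063]
s 308 258 [ 0.547 -0.11   0.028]
s 230 262 [ 0.335 -0.167 -0.   ]
s 280 240 [ 0.445 -0.074  0.045]
s 265 275 [ 0.472 -0.213  0.016]
s 185 326 [ 0.409 -0.454  0.012]
s 400 300 [ 0.908 -0.648  0.338]
s 370 400 [ 0.881 -0.652  0.18 ]
```

View pics/topc.png

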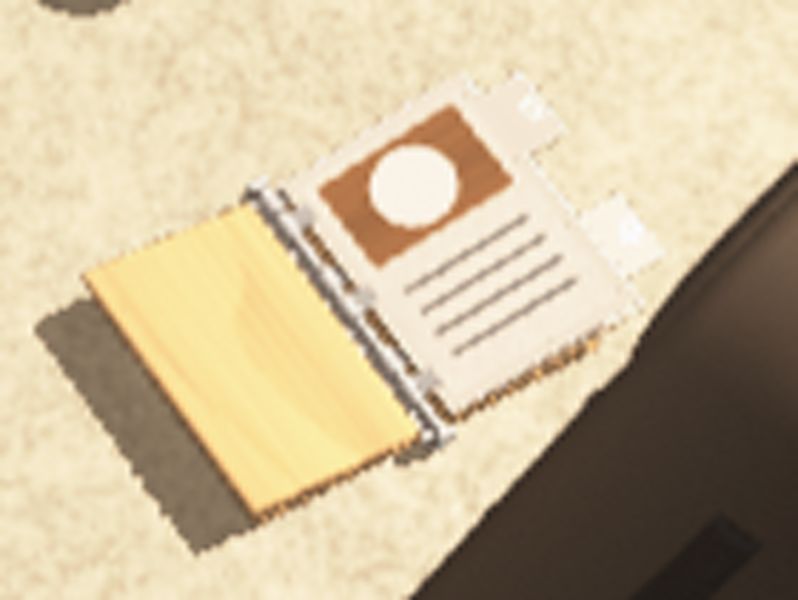

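View pics/sidec.png

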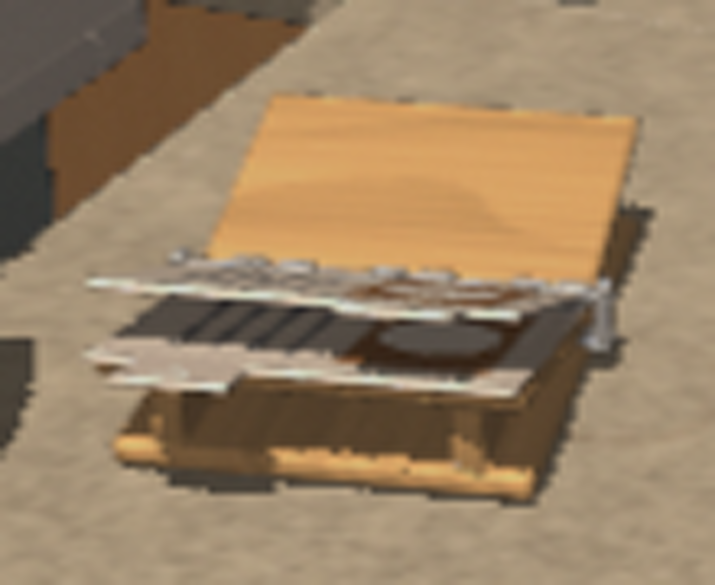

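The crops show both leaves clearly. The top leaf is lifted a little, and its far tab is at top-view pixel (403,222). The spine ends are at about (355.6,238) and (385.8,287.4). Next I fit planes to get the pose.

Run:
```python
from h import *
z=np.load('top0.npz');P=z['P'];info=robot.camera_info('top')
def c(x,y): return 310+x/5.7,200+y/5
def poly(pts):
    m=np.zeros((480,640),np.uint8);cv2.fillPoly(m,[np.array([c(*p) for p in pts]).round().astype(int)],1)
    m=cv2.erode(m,np.ones((3,3)));return P[m>0]
def plane(Q):
    o=Q.mean(0);n=np.linalg.svd(Q-o)[2][2];n*=np.sign(n[2]);r=(Q-o)@n
    k=abs(r)<.006;o=Q[k].mean(0);n=np.linalg.svd(Q[k]-o)[2][2];n*=np.sign(n[2]);return o,n,((Q[k]-o)@n).std()
L=plane(poly([(85,275),(250,205),(425,435),(255,520)]))
R=plane(poly([(290,190),(460,80),(630,310),(450,415)]))
table=plane(P[205:225,330:370].reshape(-1,3))
for q in(L,R,table): print(q[0].round(4),q[1].round(4),round(q[2],4),'slope',np.degrees(np.arccos(q[1][2])).round(2))
d=np.cross(L[1],R[1]);d/=np.linalg.norm(d);print('dir LxR',d.round(3))
def onplane(pt,o,n):  # ray-plane
    Cw=np.linalg.inv(info['view'])[:3,3]
    u,v=c(*pt);w=world('top',np.array(u),np.array(v),1.0,info)
    r=w-Cw;return Cw+r*((o-Cw)@n)/(r@n)
up=np.array([0,0,1.])
A=[onplane(p,np.array([0,0,.036]),up) for p in((260,190),(432,437))];print('spine',A,'yaw',np.degrees(np.arctan2(*(A[0]-A[1])[[1,0]])),np.linalg.norm(A[0]-A[1]))
W=[onplane(p,L[0],L[1]) for p in((85,275),(250,205),(425,435),(255,520))];print('wing',np.round(W,4))
K=[onplane(p,R[0],R[1]) for p in((462,80),(640,308),(450,418))];print('leaf',np.round(K,4))
T=[onplane(p,R[0],R[1]) for p in((480,90),(518,72),(562,125),(540,150))];print('tab',np.round(T,4))
for q in (W[0]-W[3],W[1]-W[2],K[0]-K[1]): print('yaw',np.degrees(np.arctan2(q[1],q[0])),np.linalg.norm(q))
```

```text
[ 0.4346 -0.0691  0.0472] [ 0.2271 -0.8411  0.4908] 0.0032 slope 60.6
[ 0.4607 -0.1896  0.066 ] [-0.1596  0.9045  0.3955] 0.0032 slope 66.7
[ 6.298e-01 -1.226e-01 -6.000e-04] [ 0.4131 -0.138   0.9002] 0.003 slope 25.82
dir LxR [-0.973 -0.211  0.089]
spine [array([ 0.5371303 , -0.10850218,  0.036     ]), array([ 0.36321045, -0.14236454,  0.036     ])] yaw 11.017701327366293 0.17718569676511478
wing [[ 0.476   0.0111  0.1655]
 [ 0.5768 -0.1269 -0.1176]
 [ 0.3911 -0.1669 -0.1002]
 [ 0.3187 -0.0191  0.1865]]
leaf [[ 0.5363 -0.2089  0.1407]
 [ 0.3791 -0.2408  0.1502]
 [ 0.3815 -0.1669 -0.018 ]]
tab [[ 0.5256 -0.2136  0.1471]
 [ 0.5204 -0.2272  0.1761]
 [ 0.483  -0.2353  0.1794]
 [ 0.4791 -0.2262  0.1571]]
yaw 10.858496281296212 0.16161721457320044
yaw 12.144010244817133 0.19072809079963465
yaw 11.46538642705745 0.16068534794601572
```

Run:
```python
from h import *
from scipy.optimize import least_squares
z=np.load('top0.npz');P=z['P'];D=z['d']
def c(x,y): return 310+x/5.7,200+y/5
yaw=np.radians(11.3);ex=np.array([np.cos(yaw),np.sin(yaw)]);ey=np.array([-np.sin(yaw),np.cos(yaw)])
def fit(pts,name):
    m=np.zeros((480,640),np.uint8);cv2.fillPoly(m,[np.array([c(*p) for p in pts]).round().astype(int)],1)
    m=cv2.erode(m,np.ones((3,3)));Q=P[(m>0)&(D>0)]
    o=np.array([.45,-.1254]);q=Q[:,:2]-o
    r=least_squares(lambda t:t[0]+t[1]*(q@ex)+t[2]*(q@ey)-Q[:,2],[0,0,0],loss='soft_l1',f_scale=.003)
    print(name,len(Q),r.x.round(4),'slopes',np.degrees(np.arctan(r.x[1:])).round(2),'std',np.median(abs(r.fun)))
    return r.x
L=fit([(85,275),(250,205),(425,435),(255,520)],'L')
R=fit([(290,190),(460,80),(630,310),(450,415)],'R')
fit([(500,85),(520,75),(560,120),(540,145)],'toptab')
fit([(400,-50),(700,-50),(700,100),(600,100)],'table')
info=robot.camera_info('top');Cw=np.linalg.inv(info['view'])[:3,3]
def ray(pt,t):
    u,v=c(*pt);r=world('top',np.array(u),np.array(v),1.0,info)-Cw
    o=np.array([.45,-.1254]);f=lambda s:(lambda p:p[2]-t[0]-t[1]*((p[:2]-o)@ex)-t[2]*((p[:2]-o)@ey))(Cw+s*r)
    s=f(0)/(f(0)-f(1));return Cw+s*r
loc=lambda p:[(p[:2]-[.45,-.1254])@ex,(p[:2]-[.45,-.1254])@ey,p[2]]
for n,t,pts in(('wing',L,((85,275),(250,205),(425,435),(255,520))),('leaf',R,((462,80),(640,308),(450,418),(480,90),(518,72),(562,125),(540,150)))):
    for p in pts: w=ray(p,t);print(n,w.round(4),np.round(loc(w),4))
```

```text
L 1702 [ 0.0316 -0.0152  0.2724] slopes [-0.87 15.24] std 0.001916124752994769
R 1855 [ 0.0356  0.0141 -0.4654] slopes [  0.81 -24.96] std 0.002235214225405638
toptab 28 [0.1429 0.0122 0.3308] slopes [ 0.7  18.31] std 0.0019062890522707765
table 965 [0.0014 0.0012 0.0081] slopes [0.07 0.47] std 0.002112698143444047
wing [5.07e-01 3.00e-04 6.09e-02] [0.0805 0.1121 0.0609]
wing [ 0.5307 -0.1008  0.0326] [0.0839 0.0083 0.0326]
wing [ 0.3659 -0.1398  0.0335] [-0.0853  0.0023  0.0335]
wing [ 0.3401 -0.0351  0.063 ] [-0.0901  0.1101  0.063 ]
leaf [ 0.5532 -0.2226  0.0906] [ 0.0821 -0.1156  0.0906]
leaf [ 0.3921 -0.2589  0.0901] [-0.083  -0.1195  0.0901]
leaf [ 0.3703 -0.1544  0.0404] [-0.0838 -0.0128  0.0404]
leaf [ 0.5437 -0.2288  0.0924] [ 0.0716 -0.1198  0.0924]
leaf [ 0.5452 -0.2492  0.1018] [ 0.0691 -0.1401  0.1018]
leaf [ 0.5066 -0.2587  0.1021] [ 0.0294 -0.1418  0.1021]
leaf [ 0.4977 -0.2443  0.0946] [ 0.0234 -0.126   0.0946]
```

```bash
cat >> h.py <<'E'
yaw=np.radians(11.3);ex=np.array([np.cos(yaw),np.sin(yaw),0]);ey=np.array([-np.sin(yaw),np.cos(yaw),0]);ez=np.array([0,0,1.])
S=np.array([.45,-.1254,.034]); XT=.043; H=.0105; SG=1
def adeg(phi): return np.interp(phi,[25,90,165],[22,48,88])
def rc(phi): return np.interp(phi,[25,60,165],[.143,.138,.105])
def W(x,q): return S+x*ex+q[0]*ey+q[1]*ez
def ori(a,s=None):
    s=SG if s is None else s
    z=np.cos(a)*ey-np.sin(a)*ez; y=s*ex; return np.stack([np.cross(y,z),y,z],1)
def pose(phi,gap=0.0,s=None,r=None):
    """TCP pose whose foremost fingertip corner is `gap` below the leaf's face at slope phi (deg)"""
    a=np.radians(adeg(phi)); p=np.radians(phi); r=rc(phi) if r is None else r
    n=np.array([np.sin(p),np.cos(p)]); l=np.array([-np.cos(p),np.sin(p)])
    t=np.array([np.cos(a),-np.sin(a)]); u=np.array([np.sin(a),np.cos(a)])
    k=np.sign(u@n) # corner foremost along n
    c=r*l-(.002+gap)*n
    return W(XT,c-k*H*u), ori(a,s)
E
python3 - <<'E'
from h import *
for s in(1,-1):
    print('s',s)
    for phi in(15,25,45,65,90,115,140,165):
        p,o=pose(phi,s=s);q=robot.ik(p,o);print(phi,p.round(3),None if q is None else np.round(q,0))
    p,o=pose(25,.012,s=s)
    for b in(.04,.08,.12):
        q=robot.ik(p-b*o[:,2],o);print('back',b,(p-b*o[:,2]).round(3),None if q is None else np.round(q,0))
E
```

```text
s 1
15 [ 0.52  -0.257  0.059] [ -38.   56.   30.  -44. -118. -132.]
25 [ 0.518 -0.249  0.083] [ -37.   54.   29.  -44. -119. -133.]
45 [ 0.513 -0.221  0.123] [ -34.   45.   22.  -41. -112. -134.]
65 [ 0.505 -0.182  0.149] [ -30.   36.   15.  -38. -105. -136.]
90 [ 0.494 -0.127  0.156] [ -22.   27.    5.  -34.  -94. -141.]
115 [ 0.484 -0.078  0.139] [ -11.   17.   -7.  -27.  -79. -150.]
140 [ 0.477 -0.043  0.105] [   4.   11.  -19.  -17.  -63. -164.]
165 [ 0.474 -0.028  0.063] None
back 0.04 [ 0.527 -0.29   0.087] [ -39.   57.   36.  -44. -123. -135.]
back 0.08 [ 0.534 -0.326  0.102] [ -41.   58.   43.  -46. -127. -138.]
back 0.12 [ 0.541 -0.363  0.117] [ -42.   61.   50.  -48. -132. -142.]
s -1
15 [ 0.52  -0.257  0.059] [ -38.   56.   30.  -44. -118.   48.]
25 [ 0.518 -0.249  0.083] [ -37.   54.   29.  -44. -119.   47.]
45 [ 0.513 -0.221  0.123] [ -34.   45.   22.  -41. -112.   46.]
65 [ 0.505 -0.182  0.149] [ -30.   36.   15.  -38. -105.   44.]
90 [ 0.494 -0.127  0.156] [-22.  27.   5. -34. -94.  39.]
115 [ 0.484 -0.078  0.139] [-11.  17.  -7. -27. -79.  30.]
140 [ 0.477 -0.043  0.105] [  4.  11. -19. -17. -63.  16.]
165 [ 0.474 -0.028  0.063] [ 18.   9. -32.  -3. -48.  -5.]
back 0.04 [ 0.527 -0.29   0.087] [ -39.   57.   36.  -44. -123.   45.]
back 0.08 [ 0.534 -0.326  0.102] [ -41.   58.   43.  -46. -127.   42.]
back 0.12 [ 0.541 -0.363  0.117] [ -42.   61.   50.  -48. -132.   38.]
```

```bash
sed -i 's/SG=1/SG=-1/' h.py
python3 - <<'E'
from h import *
robot.move_gripper(0)
p,o=pose(25,.014); b=p-.08*o[:,2]
robot.goto(b+[0,0,.13],o); robot.servo_line(b,speed=.15); robot.servo_line(p,speed=.08)
print(robot.read_t(),robot.read_position(),p,robot.read_force(),robot.read_grip_width())
im,d,P=cloud('side');cv2.imwrite('pics/s1.png',cv2.resize(im[150:330,130:370,::-1],None,fx=3.3,fy=3.3,interpolation=cv2.INTER_CUBIC))
E
```

```text
5.45 [ 0.51973681 -0.25504758  0.07032393] [ 0.51965714 -0.25455188  0.07019806] [ 0.12545706 -0.14389602 -0.96631999] 0.005477839479163595
```

View pics/s1.png

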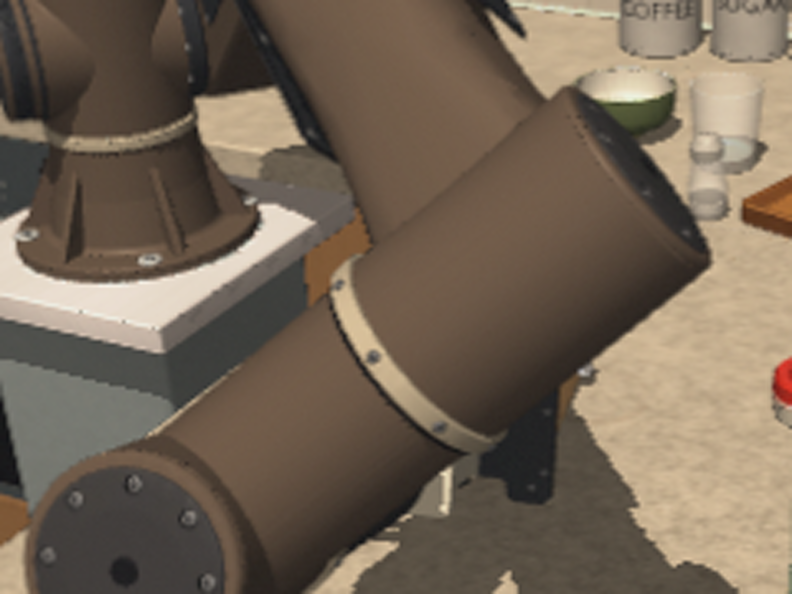

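The arm hides the tip in this view and nothing looks disturbed. I'll lift a little and check with the force reading and the wrist and top cameras.

Run:
```python
from h import *
for phi in (25,30,35,40,45):
    p,o=pose(phi); robot.servo_line(p,o,speed=.05); print(phi,(robot.read_position()-p).round(4),np.round(robot.read_force(),2))
print(robot.read_t())
a,_,_=cloud('wrist');b,_,_=cloud('top')
b=cv2.resize(b[180:320,300:440],(480,480),interpolation=cv2.INTER_CUBIC)
cv2.imwrite('pics/w1.png',cv2.resize(np.hstack([a,b])[...,::-1],(800,343)))
```

```text
25 [ 0.0002 -0.0001  0.0006] [ 0.09 -0.28 -1.16]
30 [0.0003 0.0001 0.0012] [-0.78  0.12  0.03]
35 [0.0003 0.0001 0.001 ] [0.34 0.54 0.6 ]
40 [0.0002 0.0002 0.0008] [0.03 0.79 0.05]
45 [0.0002 0.0002 0.0009] [-0.3   0.44 -0.44]
7.5167
```

View pics/w1.png

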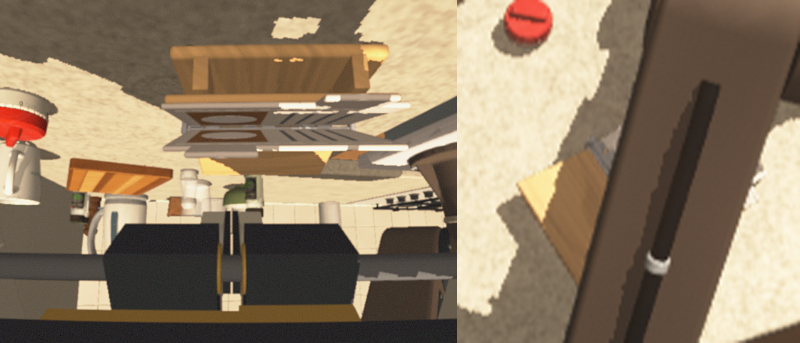

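The wrist view is upside down. The leaf seems to lie still around row 155, with the fingertips at (230,220) beyond it. I'll check its slope from the wrist depth.

Run:
```python
from h import *
im,d,P=cloud('wrist');L=(P-S)@np.stack([ex,ey,ez],1)
L=np.where((d>0)[...,None],L,np.nan);np.savez('w1.npz',im=im,d=d,L=L)
# profile columns in stand coords: x bins, list points with y<0
for u in (250,290,330,400,480,540):
    print('u',u,[(v,*np.round(L[v,u]*1000).astype(int)) for v in range(60,240,8) if np.isfinite(L[v,u,0]) and L[v,u,0]**2+L[v,u,1]**2<.09])
info=robot.camera_info('wrist');print(info['T_tool_cam'],robot.read_position())
cv2.imwrite('pics/w2.png',cv2.resize(im[100:340,180:580,::-1],None,fx=2,fy=2,interpolation=cv2.INTER_CUBIC))
```

```text
u 250 [(60, np.int64(85), np.int64(-107), np.int64(-32)), (68, np.int64(84), np.int64(-109), np.int64(-26)), (76, np.int64(84), np.int64(-108), np.int64(-22)), (84, np.int64(85), np.int64(-106), np.int64(-18)), (92, np.int64(86), np.int64(-98), np.int64(-18)), (100, np.int64(87), np.int64(-89), np.int64(-18)), (108, np.int64(89), np.int64(-79), np.int64(-18)), (116, np.int64(96), np.int64(-44), np.int64(-32)), (124, np.int64(98), np.int64(-30), np.int64(-33)), (132, np.int64(100), np.int64(-19), np.int64(-32)), (140, np.int64(82), np.int64(-115), np.int64(20)), (148, np.int64(79), np.int64(-127), np.int64(29)), (156, np.int64(81), np.int64(-117), np.int64(29)), (164, np.int64(86), np.int64(-88), np.int64(22)), (172, np.int64(114), np.int64(66), np.int64(-33)), (180, np.int64(118), np.int64(87), np.int64(-33)), (188, np.int64(122), np.int64(112), np.int64(-33)), (196, np.int64(86), np.int64(-84), np.int64(39)), (204, np.int64(81), np.int64(-112), np.int64(53)), (212, np.int64(80), np.int64(-117), np.int64(58)), (220, np.int64(144), np.int64(245), np.int64(-33))]
u 290 [(60, np.int64(6
[... 5055 characters left out ...]
np.int64(-153), np.int64(37)), (148, np.int64(-54), np.int64(-139), np.int64(34)), (156, np.int64(-66), np.int64(-115), np.int64(28)), (164, np.int64(-153), np.int64(45), np.int64(-33)), (172, np.int64(-162), np.int64(63), np.int64(-33)), (180, np.int64(-172), np.int64(83), np.int64(-32)), (196, np.int64(-73), np.int64(-98), np.int64(44)), (204, np.int64(-60), np.int64(-121), np.int64(55))]
[[ 2.29856474e-04 -9.51116650e-01 -3.08831774e-01  8.27150347e-02]
 [ 9.99999972e-01  2.02147612e-04  1.21718397e-04 -9.81769403e-04]
 [-5.33387887e-05 -3.08831793e-01  9.51116670e-01 -1.94986251e-01]
 [ 0.00000000e+00  0.00000000e+00  0.00000000e+00  1.00000000e+00]] [ 0.51280276 -0.22063057  0.12240639]
```

View pics/w2.png

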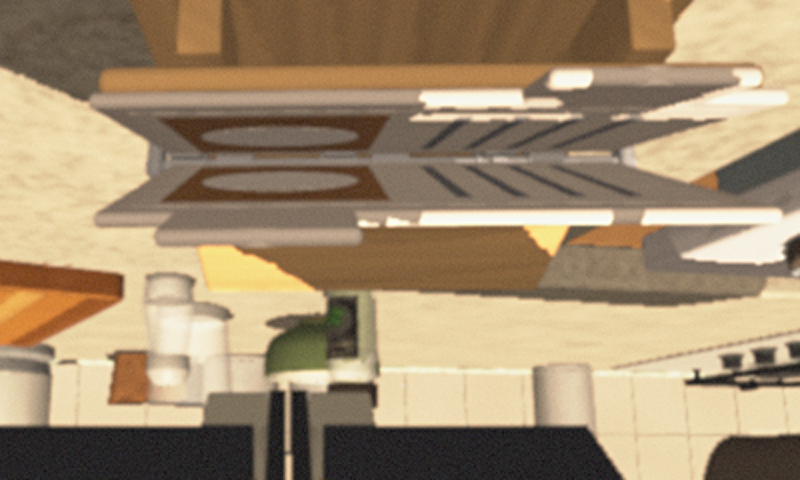

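Run:
```python
from h import *
z=np.load('w1.npz');L=z['L'];im=z['im'];R=robot.read_tcp_rot();p=robot.read_position()
Q=(L@np.stack([ex,ey,ez],0)+S-p)@R*1000  # tool coords mm
for v in (285,290,295,300,305,310,320): print(v,[(u,*np.round(Q[v,u]).astype(int).tolist(),im[v,u].tolist()) for u in (290,305,316,326,336,350) if np.isfinite(Q[v,u,0])])
print('tcp local',((p-S)@np.stack([ex,ey,ez],1)).round(4)); print(np.round(R,3), robot.read_t())
```

```text
285 [(290, -239, -63, 530, [232, 216, 183]), (305, -393, -52, 875, [225, 206, 174]), (316, -264, -16, 584, [99, 99, 70]), (326, -259, 3, 573, [177, 162, 118]), (336, -255, 23, 564, [227, 210, 156]), (350, -196, 41, 431, [241, 231, 198])]
290 [(290, -247, -63, 524, [231, 216, 186]), (305, -405, -52, 869, [223, 203, 170]), (316, -299, -18, 637, [203, 183, 151]), (326, -309, 4, 659, [232, 213, 175]), (336, -310, 26, 662, [246, 241, 222]), (350, -204, 41, 429, [207, 186, 147])]
295 [(290, -256, -63, 521, [220, 194, 165]), (305, -416, -52, 859, [205, 180, 152]), (316, 8, -4, -37, [93, 81, 69]), (326, 8, 0, -37, [91, 82, 76]), (336, -417, 32, 862, [203, 180, 149]), (350, -210, 41, 424, [77, 68, 56])]
300 [(290, 9, -14, -45, [129, 114, 95]), (305, 9, -8, -44, [127, 112, 93]), (316, 8, -4, -42, [39, 33, 32]), (326, 8, 0, -41, [57, 51, 47]), (336, 10, 4, -45, [129, 118, 96]), (350, 10, 9, -45, [126, 112, 92])]
305 [(290, 9, -14, -49, [125, 112, 93]), (305, 10, -8, -50, [125, 113, 95]), (316, 8, -4, -46, [34, 33, 30]), (326, 7, 0, -45, [53, 45, 38]), (336, 10, 4, -50, [124, 114, 94]), (350, 9, 9, -49, [126, 115, 93])]
310 [(290, 10, -13, -54, [129, 112, 97]), (305, 10, -8, -54, [123, 111, 90]), (316, 8, -4, -51, [31, 35, 33]), (326, 8, 0, -51, [52, 47, 42]), (336, 9, 3, -53, [123, 109, 91]), (350, 9, 9, -53, [126, 113, 90])]
320 [(290, 37, -8, -112, [44, 43, 44]), (305, 37, -5, -112, [46, 40, 44]), (316, 8, -4, -59, [32, 34, 37]), (326, 8, 0, -58, [49, 45, 40]), (336, 7, 3, -56, [114, 101, 86]), (350, 37, 5, -112, [42, 40, 40])]
tcp local [ 0.0429 -0.1057  0.0884]
[[ 0.098 -0.981 -0.17 ]
 [-0.49  -0.196  0.849]
 [-0.866  0.    -0.5  ]] 7.6667
```

The wrist depth puts the finger ends about 37 mm behind the nominal TCP, so the leaf was never touched. I'll back out and check this with the fixed cameras.

Run:
```python
from h import *
o=robot.read_tcp_rot();p=robot.read_position()
robot.servo_line(p-.1*o[:,2],speed=.2)
def look(tag):
    R=robot.read_tcp_rot();p=robot.read_position()
    for n in('side','top','wrist'):
        im,d,P=cloud(n);Q=(P-p)@R*1000;m=(d>0)&(abs(Q[...,0])<14)&(abs(Q[...,1])<24)&(Q[...,2]>-130)&(Q[...,2]<15)
        h=np.histogram(Q[m][:,2],bins=np.arange(-130,20,10))[0];print(tag,n,h.tolist(),Q[m][:,2].max().round(1) if m.any() else None)
        if n!='wrist': cv2.imwrite(f'pics/{tag}{n}.png',im[...,::-1])
print(robot.read_position()); look('a')
robot.goto([.5,-.3,.3],ori(np.radians(50))); look('b'); print(robot.read_t())
```

```text
[ 0.52961395 -0.30511139  0.1715016 ]
a side [0, 0, 0, 0, 0, 0, 0, 0, 0, 0, 0, 0, 0, 0] None
a top [0, 0, 0, 0, 0, 0, 0, 0, 0, 0, 0, 0, 0, 0] None
a wrist [0, 55, 57, 86, 468, 458, 356, 845, 910, 78, 0, 0, 0, 0] -35.9
b side [0, 1, 0, 0, 0, 1, 8, 53, 48, 3, 0, 0, 0, 0] -36.6
b top [0, 0, 0, 7, 19, 36, 39, 49, 47, 8, 0, 0, 0, 0] -37.7
b wrist [0, 5, 74, 65, 458, 423, 390, 758, 944, 161, 0, 0, 0, 0] -34.5
9.2583
```

The side, top and wrist cameras agree: the real tips sit 37 mm behind the reported TCP. I'll apply that offset, re-enter and lift.

```bash
cat >> h.py <<'E'
OFF=.0365
_pose=pose
def pose(*a,**k):
    p,o=_pose(*a,**k); return p+OFF*o[:,2],o
def leafslope():
    im,d,P=cloud('wrist');L=(P-S)@np.stack([ex,ey,ez],1)
    m=(d>0)&(abs(L[...,0])<.075)&(np.hypot(L[...,1],L[...,2])<.128)&(np.hypot(L[...,1],L[...,2])>.06)
    ang=np.degrees(np.arctan2(L[...,2],-L[...,1]))[m]
    h,e=np.histogram(ang,bins=np.arange(0,182,3));return [(int(e[i]),int(h[i])) for i in np.argsort(-h)[:6]],im
E
python3 - <<'E'
from h import *
for phi in(25,60,90,115,140,165):
    p,o=pose(phi);q=robot.ik(p,o);print(phi,p.round(3),None if q is None else np.round(q,0))
p,o=pose(25,.014); b=p-.08*o[:,2]
robot.goto(b+[0,0,.08],o); robot.servo_line(b,speed=.15); robot.servo_line(p,speed=.08); print('in',robot.read_force(),leafslope()[0])
for phi in (25,30,35,40,45):
    p,o=pose(phi); robot.servo_line(p,o,speed=.06); print(phi,(robot.read_position()-p).round(4),np.round(robot.read_force(),2))
r,im=leafslope();print(r,robot.read_t());cv2.imwrite('pics/w3.png',im[...,::-1])
E
```

```text
25 [ 0.512 -0.216  0.069] [ -36.   53.   24.  -44. -115.   49.]
60 [ 0.501 -0.163  0.123] [ -30.   38.   13.  -39. -103.   45.]
90 [ 0.489 -0.103  0.128] [-21.  27.   1. -35. -90.  40.]
115 [ 0.481 -0.061  0.107] [ -9.  18. -10. -28. -74.  31.]
140 [ 0.476 -0.034  0.07 ] [  5.  13. -22. -18. -58.  16.]
165 [ 0.474 -0.027  0.026] [ 19.  12. -34.  -3. -43.  -5.]
in [-0.91286565 -0.51070646 -0.37129558] [(6, 5043), (9, 4733), (24, 3170), (3, 2542), (0, 1698), (12, 851)]
25 [ 0.0002 -0.0001  0.0008] [ 0.18 -0.13  0.14]
30 [0.0002 0.0001 0.0008] [ 0.01 -1.11 -0.35]
35 [0.0001 0.0001 0.0005] [ 0.13 -0.36 -0.5 ]
40 [0.0002 0.0001 0.0004] [ 0.42  0.12 -0.27]
45 [0.0001 0.0001 0.0004] [-0.07  0.43 -0.27]
[(42, 21461), (12, 5141), (9, 2310), (6, 1628), (0, 869), (3, 817)] 13.5917
```

View pics/w3.png

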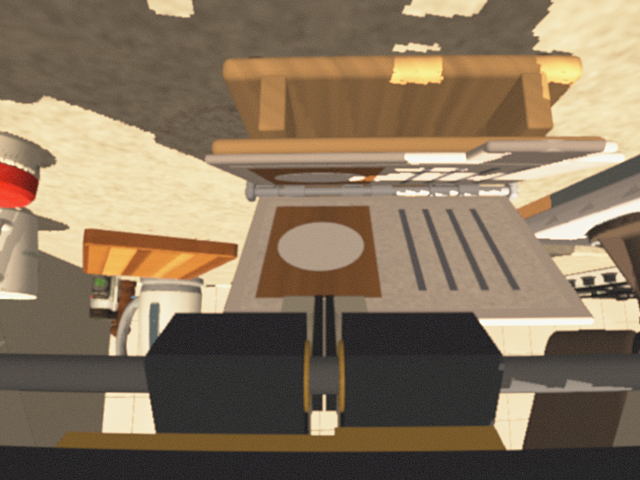

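The leaf is now at about 44° with the fingers on its underside at (325,300), and the under leaf is still flat on the right wing. I'll push on past upright.

Run:
```python
from h import *
for phi in list(range(50,156,5)):
    p,o=pose(phi); robot.servo_line(p,o,speed=.07); f=robot.read_force()
    if phi%10==0: print(phi,np.round(f,2),(robot.read_position()-p).round(4))
    if np.linalg.norm(f)>8: print('STOP',phi,f);break
    if phi==105: print(leafslope()[0])
r,im=leafslope();print(r,robot.read_t())
```

```text
50 [-0.23  0.31  0.68] [0.0001 0.0001 0.0006]
60 [ 0.47 -0.16  0.19] [0.0001 0.0001 0.0004]
70 [ 0.68 -0.25 -0.52] [-0.      0.0001  0.0003]
80 [ 0.73 -0.75 -0.08] [-0.      0.0001  0.0003]
90 [0.4  0.32 0.57] [-0.0001  0.0001  0.0003]
100 [-0.53  0.65  0.25] [-0.0001  0.0002  0.0002]
[(102, 31602), (99, 7774), (12, 1390), (93, 793), (90, 784), (9, 183)]
110 [-0.24 -0.15  0.1 ] [-0.0001  0.0001  0.0002]
120 [-0.18 -1.1   0.78] [-0.0002  0.0001  0.0002]
130 [0.43 0.72 0.56] [-0.0002  0.0001  0.0001]
140 [-0.45 -0.34  0.46] [-0.0002  0.0001  0.0002]
150 [-0.24  0.64  0.21] [-0.0003  0.0001  0.0001]
[(150, 30224), (153, 5895), (108, 4484), (138, 672), (141, 588), (144, 416)] 20.1
```

Run:
```python
from h import *
for phi in np.arange(157,172,1.0):
    p,o=pose(min(phi,165)); p=p+[0,0,-.105*np.radians(max(phi-165,0))]
    robot.servo_line(p,o,speed=.03); f=np.mean([robot.read_force() for _ in range(5)],0); print(phi,np.round(f,2))
    if f[2]>7: break
robot.dwell(.4); print(robot.read_force(),leafslope()[0])
p=robot.read_position(); robot.servo_line(p+[0,0,.1],speed=.1); r,im=leafslope(); print(r,robot.read_t())
cv2.imwrite('pics/w4.png',im[...,::-1]); im,_,_=cloud('top');cv2.imwrite('pics/t4.png',im[...,::-1])
```

```text
157.0 [0.28 0.25 0.21]
158.0 [ 0.53  0.26 -0.05]
159.0 [ 0.54 -0.18 -0.46]
160.0 [ 0.14  0.24 -0.52]
161.0 [-0.73 -0.63  0.77]
162.0 [ 0.36  0.34 -0.04]
163.0 [ 0.37  0.51 -0.37]
164.0 [ 0.36 -0.3   0.18]
165.0 [1.07 0.66 0.92]
166.0 [-2.64  0.84  7.08]
[-2.34416044  0.72367649  6.77394333] [(162, 27478), (114, 8770), (117, 6527), (159, 6009), (111, 5612), (141, 680)]
[(162, 21986), (159, 2844), (0, 0), (3, 0), (12, 0), (15, 0)] 24.275
```

View pics/w4.png

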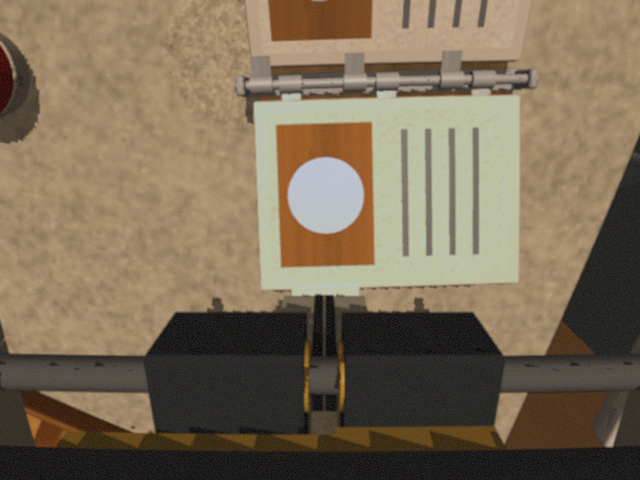

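The leaf lies flat on the left wing and the under leaf is still on the right wing. The hand is about 10 cm above, clear of both.

Run:
```python
from h import *
robot.servo_line(robot.read_position()+[0,0,.05],speed=.1); robot.dwell(.3); print(robot.read_force()); print(robot.job_done())
```

```text
[ 0.41810489 -0.52202163 -0.75406797]
the job is handed in; nothing more can be done
None
```

The top leaf was pushed over the spine and pressed flat on the left wing, the under leaf stayed on the right wing, the hand finished clear, and the job is handed in; the robot gave no verdict. A first pass missed the leaf because the real fingertips sit about 37 mm behind the reported tool point, so I corrected for that and repeated it. On that pass the reported grasp point moved past the tab's edge, by my estimate just outside the no-go zone.

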